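# Find the rocking corner of the microscope plate and shim it

## Task

Before the microscope goes on its steel plate, press the plate's corners one at a time on their black caps to find the one that rocks, then press the shim belonging to that corner flat and press the corner once more, firmly, to make sure that it now holds. Leave the other three shims standing, do not lift or shift the plate, and do not disturb the things around it.

Things in the scene. Friction and masses are not known exactly. Their poses are not given: they have to be found in the camera images.
- base: Grey base frame, 190 (its x) x 290 (its y) x 6 mm, fixed to the bench. Origin under its centre at bench height, z up; at yaw 0 its x points away from the robot. Carries the four shims along its +y and -y sides. The plate on it is centred and turned with it.
- plate: Bare steel plate, 170 (x) x 180 (y) x 10 mm, about 2.4 kg, lying loose and level on four look-alike rubber feet of 24 mm with steel pins on top, beneath its corners. Origin at the centre of its underside, 40 mm above the bench; axes as the base. One foot (which one changes) is springy. The other three corners stay put however they are pressed.
- cap_1 (a point): Centre of the top of the round black cap (24 mm across, 3 mm proud) at the plate's far left (+x, +y) corner, above a foot; 53 mm above the bench, 65 mm in x and 70 mm in y from the plate's centre. Press here. If this foot is the springy one, the corner starts to sink at about 3 N, has sunk 7 mm at about 5 N, stops there, and springs back when let go.
- cap_2 (a point): Centre of the top of the round black cap (24 mm across, 3 mm proud) at the plate's far right (+x, -y) corner, above a foot; 53 mm above the bench, 65 mm in x and 70 mm in y from the plate's centre. Press here. If this foot is the springy one, the corner starts to sink at about 3 N, has sunk 7 mm at about 5 N, stops there, and springs back when let go.
- cap_3 (a point): Centre of the top of the round black cap (24 mm across, 3 mm proud) at the plate's near right (-x, -y) corner, above a foot; 53 mm above the bench, 65 mm in x and 70 mm in y from the plate's centre. Press here. If this foot is the springy one, the corner starts to sink at about 3 N, has sunk 7 mm at about 5 N, stops there, and springs back when let go.
- cap_4 (a point): Centre of the top of the round black cap (24 mm across, 3 mm proud) at the plate's near left (-x, +y) corner, above a foot; 53 mm above the bench, 65 mm in x and 70 mm in y from the plate's centre. Press here. If this foot is the springy one, the corner starts to sink at about 3 N, has sunk 7 mm at about 5 N, stops there, and springs back when let go.
- tab_1 (a point): Point to press on the upper face of shim 1's tab, for the far left (+x, +y) corner. The shim is a steel see-saw lever, 34 mm wide, pivot along x beside the plate's edge; the tab reaches 50 mm outwards from the pivot, this point 35 mm. Standing: slopes up outwards, this point 45 mm above the bench. Flat: 32 mm above the bench, 45 mm in x and 133 mm in y from the base's centre.
- tab_2 (a point): Point to press on the upper face of shim 2's tab, for the far right (+x, -y) corner. The shim is a steel see-saw lever, 34 mm wide, pivot along x beside the plate's edge; the tab reaches 50 mm outwards from the pivot, this point 35 mm. Standing: slopes up outwards, this point 45 mm above the bench. Flat: 32 mm above the bench, 45 mm in x and 133 mm in y from the base's centre.
- tab_3 (a point): Point to press on the upper face of shim 3's tab, for the near right (-x, -y) corner. The shim is a steel see-saw lever, 34 mm wide, pivot along x beside the plate's edge; the tab reaches 50 mm outwards from the pivot, this point 35 mm. Standing: slopes up outwards, this point 45 mm above the bench. Flat: 32 mm above the bench, 45 mm in x and 133 mm in y from the base's centre.
- tab_4 (a point): Point to press on the upper face of shim 4's tab, for the near left (-x, +y) corner. The shim is a steel see-saw lever, 34 mm wide, pivot along x beside the plate's edge; the tab reaches 50 mm outwards from the pivot, this point 35 mm. Standing: slopes up outwards, this point 45 mm above the bench. Flat: 32 mm above the bench, 45 mm in x and 133 mm in y from the base's centre.
- shim_1 (a joint): Shim 1 (far left (+x, +y) corner): 0 = tab standing up, 0.40 rad = flat. The pivot is stiff: about 12 N straight down at the tab point moves it, and it stays where it is left; press until it stops. Flat, its inner end stands 1.5 mm below the plate, so that a springy corner then sinks only 2 to 3 mm when pressed.
- shim_2 (a joint): Shim 2 (far right (+x, -y) corner): 0 = tab standing up, 0.40 rad = flat. The pivot is stiff: about 12 N straight down at the tab point moves it, and it stays where it is left; press until it stops. Flat, its inner end stands 1.5 mm below the plate, so that a springy corner then sinks only 2 to 3 mm when pressed.
- shim_3 (a joint): Shim 3 (near right (-x, -y) corner): 0 = tab standing up, 0.40 rad = flat. The pivot is stiff: about 12 N straight down at the tab point moves it, and it stays where it is left; press until it stops. Flat, its inner end stands 1.5 mm below the plate, so that a springy corner then sinks only 2 to 3 mm when pressed.
- shim_4 (a joint): Shim 4 (near left (-x, +y) corner): 0 = tab standing up, 0.40 rad = flat. The pivot is stiff: about 12 N straight down at the tab point moves it, and it stays where it is left; press until it stops. Flat, its inner end stands 1.5 mm below the plate, so that a springy corner then sinks only 2 to 3 mm when pressed.
- tape: Roll of red tape lying flat, 68 mm across, 18 mm high, loose bystander; origin at the centre of its underside.
- jar: Small closed jar, 48 mm across, 70 mm high, loose bystander; origin at the centre of its underside.
- tipbox: Box of pipette tips, 85 x 120 x 45 mm, loose bystander; origin at the centre of its underside.
There are look-alikes about, which are no part of the job. Of the things shaped like the plate, the steel one is meant.

How it is judged (in metres and radians):
On the way, in this order (a step that is already met when the one before it is completed fails the run):
1. a corner of the plate is pressed and rocks: its cap sinks by more than 4 mm while all shims still stand (height (world z) of any of cap_1, cap_2, cap_3, cap_4 below 0.049 m and contact force between the fingers and plate above 1 N and value of joint each of shim_1, shim_2, shim_3, shim_4 below 0.06 rad), for 0.05 s.
2. one shim is pressed flat and the other three stand (((value of joint shim_1 above 0.34 rad and value of joint each of shim_2, shim_3, shim_4 below 0.06 rad) or (value of joint shim_2 above 0.34 rad and value of joint each of shim_1, shim_3, shim_4 below 0.06 rad) or (value of joint shim_3 above 0.34 rad and value of joint each of shim_1, shim_2, shim_4 below 0.06 rad) or (value of joint shim_4 above 0.34 rad and value of joint each of shim_1, shim_2, shim_3 below 0.06 rad))), for 0.1 s.
3. the corner above the flat shim is pressed again and holds: the plate bears on the shim with more than 1 N and no cap sinks by more than 4 mm (contact force between the fingers and plate above 1 N and ((value of joint shim_1 above 0.34 rad and contact force between plate and shim_1 above 1 N) or (value of joint shim_2 above 0.34 rad and contact force between plate and shim_2 above 1 N) or (value of joint shim_3 above 0.34 rad and contact force between plate and shim_3 above 1 N) or (value of joint shim_4 above 0.34 rad and contact force between plate and shim_4 above 1 N)) and height (world z) of each of cap_1, cap_2, cap_3, cap_4 above 0.049 m), for 0.05 s.
At the end, for the whole second after the job is handed in: Exactly one shim, that of the corner that rocked, is flat (over 0.34 rad) and the other three stand (under 0.06 rad); the plate lies level (within 0.012 rad) and at rest, within 15 mm of where it was; tape, jar and tip box are within 30 mm of where they were (((value of joint shim_1 above 0.34 rad and value of joint each of shim_2, shim_3, shim_4 below 0.06 rad) or (value of joint shim_2 above 0.34 rad and value of joint each of shim_1, shim_3, shim_4 below 0.06 rad) or (value of joint shim_3 above 0.34 rad and value of joint each of shim_1, shim_2, shim_4 below 0.06 rad) or (value of joint shim_4 above 0.34 rad and value of joint each of shim_1, shim_2, shim_3 below 0.06 rad)) and distance of plate from where it was at the start of the episode below 0.015 m and angle between plate's own z axis and vertical below 0.012 rad and linear speed of plate below 0.01 m/s and distance of each of tape, jar, tipbox from where it was at the start of the episode below 0.03 m); the robot touches nothing.
It fails at once if the plate is lifted by more than 10 mm (height (world z) of plate above 0.05 m).
It fails at once if a second shim is pressed down (value of joint each of shim_1, shim_2 above 0.2 rad or value of joint each of shim_1, shim_3 above 0.2 rad or value of joint each of shim_1, shim_4 above 0.2 rad or value of joint each of shim_2, shim_3 above 0.2 rad or value of joint each of shim_2, shim_4 above 0.2 rad or value of joint each of shim_3, shim_4 above 0.2 rad).
It fails at once if a bystander is lifted, or moved by more than 30 mm ((distance of tape from where it was at the start of the episode above 0.03 m or height (world z) of tape above 0.02 m) or (distance of jar from where it was at the start of the episode above 0.03 m or height (world z) of jar above 0.02 m) or (distance of tipbox from where it was at the start of the episode above 0.03 m or height (world z) of tipbox above 0.02 m)).
It also fails if it takes over 56 s, if anything falls off the work surface, if the arm or the gripper's body presses on something with over 40 N, if the wrist force passes 120 N, or if a joint passes its speed limit or range.

## Robot

A 6-joint arm with a two-finger parallel gripper is mounted at the origin on the work surface. World frame = base frame: x ahead of the robot, y to its left, z up, the work surface at z = 0. Lengths are in mm, angles in rad, forces in N, time in s.
With the tool pointing down it reaches from about 250 to 725 mm from the base axis. Payload 4 kg.
Tool frame: the origin (TCP) lies between the finger pads; the fingertips stand 22 mm ahead of it and the grasp point (between the pads) lies 3 mm ahead of it; z points along the fingers, y is the direction in which the jaws open and shut (so a half turn about z gives the same grasp; the last joint's range is limited). The gripper opens to 85 mm and grips with 20 to 120 N. Pads are 22 mm wide; open, the fingers measure 114 mm over their backs; the gripper's body (76 mm by 85 mm) begins 54 mm behind the grasp point. The pads swing forward as they close: fully open they stand 13 mm farther back than shut.
Start: joints at [-1.153, 0.241, 0.005, 1.335, 0, 1.571], TCP at [202.873, -456.992, 253.306] pointing down, gripper open.
Joint ranges: [-2.72, 2.72], [-1.05, 1.87], [-1.09, 1.28], [-1.99, 2.15], [-1.42, 1.44], [-3.14, 3.14]. Speed limits (rad/s): [2.79, 2.79, 3.14, 3.14, 3.14, 3.14].

## Interface

Orientations are given as a unit quaternion [x, y, z, w].
In Python, from station import get_obs, get_image, get_calibration, hand_in, spot_in, silhouettes gives the robot as it stands. The module is installed in compiled form; this text tells all that it offers.
- The arm moves only by the tool carry_out, never from a script. Its argument "rows" is one flat list of numbers, 7 for each row, row after row: the closure, from -1 (fully open) to 1 (shut), so that 0 is half open, then the shift along the world's x, y, z as a fraction of full scale, then the turn, a rotation vector about the world's x, y, z as a fraction of full scale. In form: [grip, x, y, z, wx, wy, wz, grip, x, y, z, wx, wy, wz, ...]. A call has 1 to 20 rows; each row is the pose to reach, as a shift and turn from the pose commanded when the call began; what a row does not reach only later rows make up. Full scale, the value 1, is 100 cm for a shift and 30 degrees for a turn. A row lasts 1/8 s, in which the tool goes at most 62.5 mm and 10.7 degrees, less where a joint would pass 70% of its speed; a pose out of reach is approached as far as the arm can. A call with a number of a shift or a turn outside -1 to 1 is refused whole. A call with a gripper value outside its range is refused whole. The fingers move at their own pace and stop on an object; "grip_force" is the grip in N (left out, the last holds). Time passes only in rows, so rows that repeat a pose let the fingers close. It gives the time, the measured TCP pose, the force and the opening at its end, in the units of the state.
- get_obs(): the state, without advancing time (a new reading comes with each control period).
- get_image(name): name is "scene" or "top"; returns (picture, depth): 400x640x3 uint8, blue, green, red; 400x640 float32, mm along the optical axis (not along the pixel's ray), 0 where there is no reading.
- get_calibration(name): a dict with "intrinsics" (3x3 intrinsics, pixels), "distortion" ([k1, k2, p1, p2, k3] as OpenCV has them; the pictures are not rectified), "R" (3x3) and "t" (3): a world point X has camera coordinates R X + t. Camera axes: x right, y down, z forward; pixel columns grow to the right and rows downward; lengths in mm; the calibration is good to about 2 mm. A picture is of the moment at which its call begins. get_calibration takes no time and is no camera call.
- hand_in(): hands the job in, once; it reports no verdict.
Trained networks look in the newest picture that a camera, given by its name, has taken for a name from the list of things; names that differ only in an ending like _2 or _b are one class to them, and where a whole thing is asked for, a point or a joint stands for the part that bears it (a point fixed in the world has none). Each returns a list of dicts, best first, with "confidence" (0 to 1); they miss things now and then, are a little off and sometimes report something else, mostly with a low value. They report only what shows in the picture. A call takes as long as a camera call. They do not tell look-alikes from the thing itself.
- spot_in(camera, label): "xyz" ([x, y, z] in mm, in the coordinates of the camera as it stood for that picture, good to about 4 mm: the middle of the surface that is visible of it).
- silhouettes(camera, label): "mask" (400x640 bool, what is visible of it).
The state is a dict: "clock": time; "qpos": joint angles; "qvel": joint speeds; "joint_torque": joint torques, N m; "eef_pos": TCP position; "tool_rot": TCP orientation; "force": force on the tool from outside, world axes, zero at the start; "wrist_torque": the same for the moment, N m; "finger_gap": finger opening in mm.
Only numpy, scipy, OpenCV 4.12 (cv2) and the standard library are available. Lean on these libraries where they do the work, as an engineer would, in place of code of your own. Each camera call takes 0.05 s, during which the arm holds its last target. There are 200 camera calls.

## Working session

There is one attempt and no reset: what is moved stays moved. The work goes in short steps, Python scripts to look and compute and a tool call to move; the robot and the scene stay as the last step left them, time stands still between calls to the robot, and variables do not carry over. Pictures are saved under pics/ and viewed, about 8 in all and at most 12, crops included, and the job is handed in when it is done.

Besides the shell and the picture viewer there is one more tool, called after ">>>" as name(argument=value, ...) on one line, values as JSON. carry_out: Moves the arm, as the interface text tells. Its arguments: {"type":"object","properties":{"rows":{"type":"array"},"grip_force":{"type":"number"}},"required":["rows"]}

```bash
mkdir -p pics; cat > h.py <<'E'
import numpy as np, cv2
from station import *
def world(cam,p):
    c=get_calibration(cam); return np.array(c["R"]).T@(np.array(p)-np.array(c["t"]).ravel())
def proj(cam,P):
    c=get_calibration(cam); return cv2.projectPoints(np.array(P,float).reshape(-1,3),cv2.Rodrigues(np.array(c["R"]))[0],np.array(c["t"],float),np.array(c["intrinsics"]),np.array(c["distortion"],float))[0].reshape(-1,2)
def cloud(cam,d,m):
    c=get_calibration(cam); v,u=np.nonzero(m&(d>0)); z=d[v,u]
    n=cv2.undistortPoints(np.stack([u,v],1).astype(float).reshape(-1,1,2),np.array(c["intrinsics"]),np.array(c["distortion"],float)).reshape(-1,2)
    return (np.c_[n*z[:,None],z]-np.array(c["t"]).ravel())@np.array(c["R"])
E
python3 - <<'E'
from h import *
for cam in("top","scene"):
    im,d=get_image(cam); cv2.imwrite(f"pics/{cam}0.png",im)
    for l in("plate","base","cap_1","tab_1","jar","tape","tipbox"):
        for r in spot_in(cam,l): 
            w=world(cam,r["xyz"]); print(cam,l,round(r["confidence"],2),w.round(),proj(cam,w).round()[0])
o=get_obs();print(o["clock"],o["eef_pos"],o["tool_rot"],o["finger_gap"],o["force"])
E
```

```text
top plate 0.93 [583. -78.  49.] [340. 162.]
top plate 0.87 [ 673. -421.    9.] [460. 135.]
top plate 0.67 [ 309. -332.   14.] [429. 264.]
top plate 0.58 [367. 214.  12.] [232. 239.]
top base 0.77 [573. -57.   6.] [332. 167.]
top base 0.47 [586. -78.  52.] [340. 160.]
top cap_1 0.97 [ 674. -421.   12.] [460. 134.]
top cap_1 0.89 [368. 220.   8.] [230. 239.]
top cap_1 0.87 [ 315. -329.    8.] [428. 261.]
top cap_1 0.7 [589. -81.  51.] [341. 160.]
top tab_1 0.74 [668.  29.  39.] [301. 131.]
top tab_1 0.73 [578.  54.  41.] [291. 163.]
top tab_1 0.64 [ 512. -186.   39.] [379. 189.]
top tab_1 0.59 [ 597. -208.   43.] [387. 158.]
top jar 0.73 [ 504. -296.   67.] [421. 192.]
top tape 0.64 [737. 141.  22.] [262. 107.]
top tipbox 0.64 [583. 187.  41.] [243. 160.]
scene plate 0.93 [ 683. -414.   15.] [182. 197.]
scene plate 0.8 [589. -69.  48.] [288. 217.]
scene plate 0.7 [377. 222.  14.] [416. 224.]
scene base 0.9 [631.   9.   5.] [302. 249.]
scene cap_1 0.93 [ 316. -319.   11.] [282. 153.]
scene cap_1 0.78 [375. 227.  11.] [418. 225.]
scene cap_1 0.71 [593. -70.  50.] [286. 217.]
scene cap_1 0.67 [ 681. -411.   12.] [184. 198.]
scene tab_1 0.75 [666.  26.  49.] [298. 249.]
scene tab_1 0.52 [ 599. -209.   45.] [248. 200.]
scene tab_1 0.46 [ 509. -182.   43.] [275. 188.]
scene jar 0.84 [ 518. -287.   47.] [248. 177.]
scene tape 0.87 [739. 142.  22.] [319. 298.]
scene tipbox 0.78 [596. 200.  36.] [372. 266.]
scene tipbox 0.55 [664.  27.  45.] [299. 250.]
0.8 [ 202.86373131 -456.99724242  253.36035565] [ 9.78258926e-01  2.07387250e-01 -7.98096925e-06  4.08899795e-05] 85.34362005699454 [-0.24615208  0.07078205  0.1816984 ]
```

View pics/top0.png

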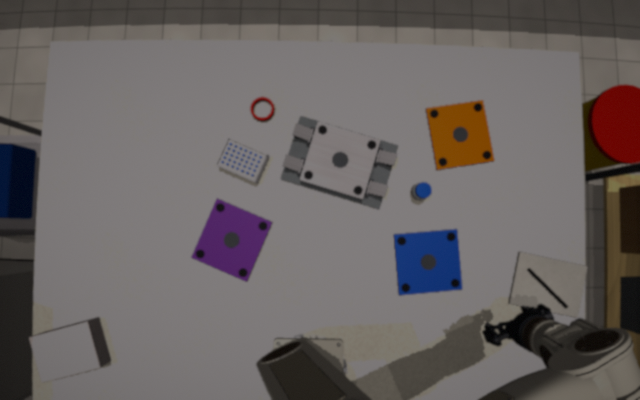

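View pics/scene0.png

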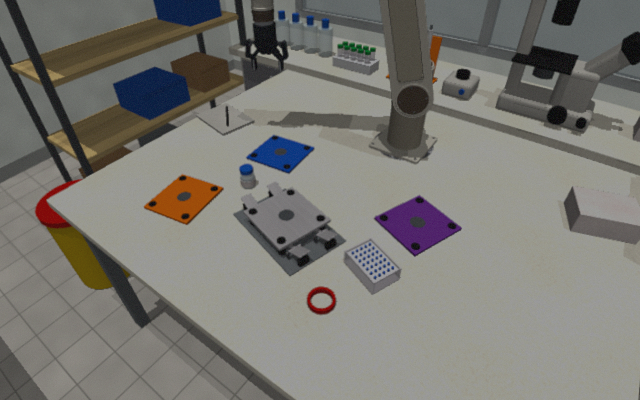

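The top view shows four plate-like things: orange (460,135), blue (428,262), purple (232,240) and a bare grey one at (340,160). The grey one is the only one on a base frame with shims, so it fits the description. Its caps are near (322,130), (371,145), (358,190) and (308,175). I'll confirm this in a crop and measure the caps.

```bash
python3 - <<'E'
from h import *
im,d=get_image("top")
c=get_calibration("top");K=np.array(c["intrinsics"]);D=np.array(c["distortion"],float);R=np.array(c["R"]);t=np.array(c["t"]).ravel()
def ray(u,v,z):
    n=cv2.undistortPoints(np.array([[[u,v]]],float),K,D).ravel(); C=-R.T@t; q=R.T@np.r_[n,1]; return C+q*(z-C[2])/q[2]
g=im.max(2).astype(float); P=[]
for u,v in((322,130),(371,145),(358,190),(308,175)):
    w=g[v-9:v+10,u-9:u+10]; 
    k=np.clip(75-w,0,60); 
    n,l,s,ce=cv2.connectedComponentsWithStats((k>10).astype(np.uint8)); 
    i=min(range(1,n),key=lambda i:np.hypot(*(ce[i]-9))); k=k*(cv2.dilate((l==i).astype(np.uint8),np.ones((3,3))))
    yy,xx=np.mgrid[-9:10,-9:10]; cu,cv_=u+(k*xx).sum()/k.sum(),v+(k*yy).sum()/k.sum()
    P.append(ray(cu,cv_,53)); print(s[i][4],cu,cv_,P[-1])
P=np.array(P)[:,:2]; M=np.array([[65,70],[65,-70],[-65,-70],[-65,70]],float)
m=P.mean(0); A=(P-m).T@M; th=np.arctan2(A[1,0]-A[0,1],A[0,0]+A[1,1]); Rt=np.array([[np.cos(th),-np.sin(th)],[np.sin(th),np.cos(th)]])
print("centre",m,"yaw",th,"res",(P-m-M@Rt.T).round(1))
caps=M@Rt.T+m; tabs=np.array([[45,133],[45,-133],[-45,-133],[-45,133]])@Rt.T+m
print(caps.round(1),tabs.round(1))
pl=cloud("top",d,cv2.circle(np.zeros(d.shape,np.uint8),(340,175),8,1,-1)>0);print("plate z",np.median(pl[:,2]))
v=cv2.resize(im[90:230,240:440],None,fx=4,fy=4,interpolation=cv2.INTER_CUBIC)
for p,z in((caps,53),(tabs,45)):
    for q in proj("top",np.c_[p,[z]*4]): cv2.drawMarker(v,tuple(int(x) for x in ((q-[240,90]+.5)*4)),(0,0,255),0,14,1)
cv2.imwrite("pics/crop1.png",v)
E
```

```text
43 322.11972633979474 129.39851767388825 [670.37733286 -28.88111922  53.        ]
45 371.32920652785594 144.3404614518852 [ 632.00842455 -163.35623143   53.        ]
44 357.64101123595503 189.84719101123596 [ 507.21279193 -127.59804836   53.        ]
41 308.03569230769233 174.66338461538462 [545.80940065   6.76470282  53.        ]
centre [588.8519875  -78.26767405] yaw -0.27885521822648957 res [[-0.2 -0. ]
 [-0.1  0.1]
 [ 0.1  0.1]
 [ 0.2 -0.2]]
[[ 670.6  -28.9]
 [ 632.1 -163.5]
 [ 507.1 -127.7]
 [ 545.6    6.9]] [[ 668.7   37.2]
 [ 595.5 -218.5]
 [ 509.  -193.7]
 [ 582.2   62. ]]
plate z 49.201209565406366
```

View pics/crop1.png

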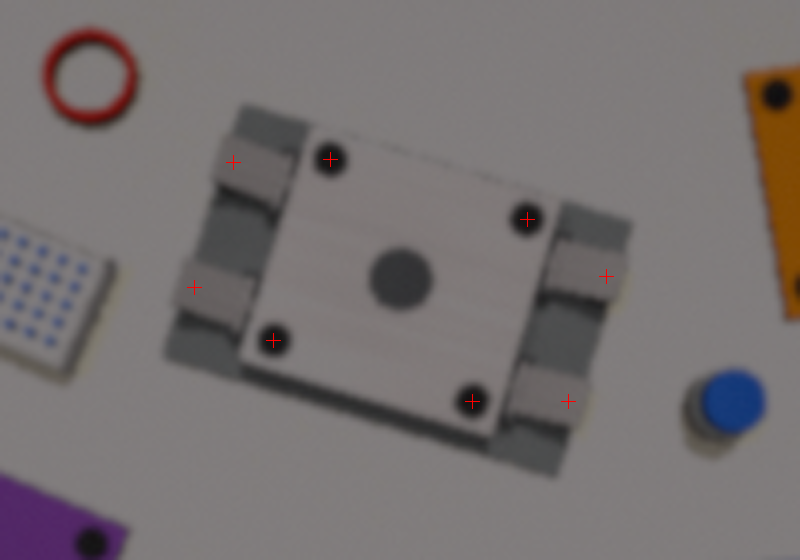

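The red crosses fall on all four caps and on the tabs. The plate centre is (589,-78) with yaw -0.279. I'll close the gripper and go above cap 3.

>>> carry_out(rows=[1,0.304,0.329,-0.1,0,0,0,1,0.304,0.329,-0.1,0,0,0,1,0.304,0.329,-0.1,0,0,0,1,0.304,0.329,-0.1,0,0,0,1,0.304,0.329,-0.1,0,0,0,1,0.304,0.329,-0.1,0,0,0,1,0.304,0.329,-0.1,0,0,0,1,0.304,0.329,-0.1,0,0,0,1,0.304,0.329,-0.16,0,0,0,1,0.304,0.329,-0.16,0,0,0,1,0.304,0.329,-0.16,0,0,0,1,0.304,0.329,-0.16,0,0,0])

```text
clock: 2.35
eef_pos: [508.4, -129.1, 95.8]
tool_rot: [0.978, 0.207, 0.002, 0.001]
force: [0.6, -0.3, 0.6]
finger_gap: 0.3
```

>>> carry_out(rows=[1,0,0,-0.01,0,0,0,1,0,0,-0.015,0,0,0,1,0,0,-0.017,0,0,0,1,0,0,-0.019,0,0,0,1,0,0,-0.02,0,0,0,1,0,0,-0.02,0,0,0])

```text
clock: 3.1
eef_pos: [506.7, -128.0, 74.9]
tool_rot: [0.978, 0.207, 0.0, 0.0]
force: [-3.9, 1.4, 11.4]
finger_gap: -0.0
```

Cap 3 is firm: 11 N with no sinking. Next is cap 4.

>>> carry_out(rows=[1,0,0,0.025,0,0,0,1,0.012,0.045,0.03,0,0,0,1,0.026,0.09,0.03,0,0,0,1,0.0385,0.1345,0.03,0,0,0,1,0.0385,0.1345,0.02,0,0,0,1,0.0385,0.1345,0.01,0,0,0,1,0.0385,0.1345,0.005,0,0,0,1,0.0385,0.1345,0.003,0,0,0,1,0.0385,0.1345,0.001,0,0,0,1,0.0385,0.1345,0,0,0,0,1,0.0385,0.1345,0,0,0,0])

```text
clock: 4.47
eef_pos: [545.3, 5.7, 74.8]
tool_rot: [0.978, 0.207, 0.0, 0.0]
force: [-3.8, -1.2, 9.1]
finger_gap: -0.1
```

Cap 4 is firm too (9 N at 74.8). Next is cap 1.

>>> carry_out(rows=[1,0,0,0.025,0,0,0,1,0.042,-0.012,0.03,0,0,0,1,0.084,-0.024,0.03,0,0,0,1,0.125,-0.036,0.03,0,0,0,1,0.125,-0.036,0.02,0,0,0,1,0.125,-0.036,0.01,0,0,0,1,0.125,-0.036,0.005,0,0,0,1,0.125,-0.036,0.003,0,0,0,1,0.125,-0.036,0.001,0,0,0,1,0.125,-0.036,0,0,0,0,1,0.125,-0.036,0,0,0,0])

```text
clock: 5.85
eef_pos: [670.4, -29.2, 73.9]
tool_rot: [0.978, 0.207, 0.0, -0.0]
force: [-1.6, 0.8, 2.3]
finger_gap: -0.2
```

Cap 1 gives only 2.3 N at the same command and sits about 1 mm lower, so I'll press it further.

>>> carry_out(rows=[1,0,0,-0.002,0,0,0,1,0,0,-0.004,0,0,0,1,0,0,-0.006,0,0,0,1,0,0,-0.006,0,0,0,1,0,0,-0.006,0,0,0])

```text
clock: 6.48
eef_pos: [671.0, -29.1, 68.4]
tool_rot: [0.978, 0.208, 0.001, -0.0]
force: [-1.5, 2.3, 6.6]
finger_gap: 0.2
```

Cap 1 sank about 6.5 mm at 6.6 N, so corner 1 rocks. I'll lift off and press shim 1's tab.

>>> carry_out(rows=[1,0,0,0.005,0,0,0,1,0,0,0.035,0,0,0,1,-0.001,0.033,0.035,0,0,0,1,-0.002,0.066,0.035,0,0,0,1,-0.002,0.066,0.02,0,0,0,1,-0.002,0.066,0.01,0,0,0,1,-0.002,0.066,0.006,0,0,0,1,-0.002,0.066,0.003,0,0,0,1,-0.002,0.066,0,0,0,0,1,-0.002,0.066,-0.003,0,0,0,1,-0.002,0.066,-0.006,0,0,0,1,-0.002,0.066,-0.009,0,0,0,1,-0.002,0.066,-0.011,0,0,0,1,-0.002,0.066,-0.011,0,0,0])

```text
clock: 8.22
eef_pos: [669.6, 37.2, 58.8]
tool_rot: [0.978, 0.207, 0.002, -0.001]
force: [-1.3, 3.6, 7.1]
finger_gap: 0.1
```

>>> carry_out(rows=[1,0,0,-0.003,0,0,0,1,0,0,-0.005,0,0,0,1,0,0,-0.006,0,0,0,1,0,0,-0.006,0,0,0,1,0,0,-0.006,0,0,0])

```text
clock: 8.85
eef_pos: [669.9, 37.4, 54.0]
tool_rot: [0.978, 0.207, 0.003, -0.001]
force: [-3.4, 3.9, 12.9]
finger_gap: -0.3
```

>>> carry_out(rows=[1,0,0,-0.002,0,0,0,1,0,0,-0.003,0,0,0,1,0,0,-0.003,0,0,0])

```text
clock: 9.22
eef_pos: [670.0, 37.4, 53.7]
tool_rot: [0.978, 0.207, 0.003, -0.001]
force: [-8.0, 3.4, 24.5]
finger_gap: -0.0
```

The tab hit its stop: 24 N with no further travel, tip at 32 mm. Now I'll press cap 1 again, firmly.

>>> carry_out(rows=[1,0,0,0.01,0,0,0,1,0,0,0.055,0,0,0,1,0.001,-0.033,0.055,0,0,0,1,0.002,-0.066,0.055,0,0,0,1,0.002,-0.066,0.04,0,0,0,1,0.002,-0.066,0.033,0,0,0,1,0.002,-0.066,0.03,0,0,0,1,0.002,-0.066,0.028,0,0,0,1,0.002,-0.066,0.026,0,0,0,1,0.002,-0.066,0.024,0,0,0,1,0.002,-0.066,0.023,0,0,0,1,0.002,-0.066,0.023,0,0,0])

```text
clock: 10.72
eef_pos: [670.5, -28.6, 73.4]
tool_rot: [0.978, 0.208, 0.001, -0.0]
force: [-5.8, 2.7, 12.4]
finger_gap: 0.4
```

>>> carry_out(rows=[1,0,0,-0.001,0,0,0,1,0,0,-0.001,0,0,0])

```text
clock: 10.98
eef_pos: [670.5, -28.6, 73.3]
tool_rot: [0.978, 0.208, 0.001, -0.0]
force: [-7.2, 2.2, 16.3]
finger_gap: -0.1
```

Corner 1 holds: 16 N, sunk about 1.6 mm. I'll retreat clear, then check.

>>> carry_out(rows=[1,0,0,0.01,0,0,0,1,0,0,0.05,0,0,0,1,0,0,0.11,0,0,0,1,-0.05,-0.03,0.16,0,0,0,1,-0.1,-0.06,0.18,0,0,0,1,-0.15,-0.09,0.18,0,0,0,1,-0.2,-0.12,0.18,0,0,0,1,-0.25,-0.15,0.18,0,0,0,1,-0.3,-0.2,0.18,0,0,0,1,-0.3,-0.25,0.18,0,0,0,1,-0.3,-0.3,0.18,0,0,0,1,-0.3,-0.3,0.18,0,0,0])

```text
clock: 12.48
eef_pos: [370.1, -332.7, 249.2]
tool_rot: [0.979, 0.205, 0.0, 0.001]
force: [-0.2, 0.9, -0.5]
finger_gap: 0.0
```

```bash
python3 - <<'E'
from h import *
o=get_obs();print(o["clock"],o["eef_pos"],o["force"])
im,d=get_image("top"); im2,_=get_image("scene")
v=cv2.resize(im[90:230,230:440],None,fx=3,fy=3,interpolation=cv2.INTER_CUBIC); w=cv2.resize(im2[150:320,180:420],(630,446),interpolation=cv2.INTER_CUBIC)
cv2.imwrite("pics/end_top.png",v);cv2.imwrite("pics/end_scene.png",w)
for l in("jar","tape","tipbox","plate"):
    for cam in("top","scene"): print(l,cam,[world(cam,r["xyz"]).round() for r in spot_in(cam,l)][:2])
m=np.array([588.85,-78.27]);th=-.27886;Rt=np.array([[np.cos(th),-np.sin(th)],[np.sin(th),np.cos(th)]])
for i,s in enumerate(((45,128),(45,-128),(-45,-128),(-45,128))):
    p=Rt@s+m; q=proj("top",[*p,40])[0].round().astype(int)
    c=cloud("top",d,cv2.circle(np.zeros(d.shape,np.uint8),tuple(map(int,q)),2,1,-1)>0); print("tab",i+1,np.median(c[:,2]).round(1))
for i,s in enumerate(((50,45),(50,-45),(-50,-45),(-50,45))):
    q=proj("top",[*(Rt@s+m),50])[0].round().astype(int)
    c=cloud("top",d,cv2.circle(np.zeros(d.shape,np.uint8),tuple(map(int,q)),4,1,-1)>0); print("plate",i+1,np.median(c[:,2]).round(1))
E
```

```text
12.475 [ 370.13389189 -332.69404961  249.22011448] [-0.1920554   0.86395205 -0.51292694]
jar top [array([ 508., -295.,   67.]), array([ 513., -185.,   38.])]
jar scene [array([ 515., -287.,   47.]), array([596., 201.,  36.])]
tape top [array([736., 142.,  17.]), array([ 509., -181.,   45.])]
tape scene [array([743., 144.,  21.])]
tipbox top [array([582., 188.,  39.])]
tipbox scene [array([597., 199.,  36.]), array([628.,   8.,   4.])]
plate top [array([ 301., -317.,   17.]), array([368., 214.,  11.])]
plate scene [array([ 683., -411.,   11.]), array([375., 221.,  12.])]
tab 1 31.6
tab 2 44.6
tab 3 43.6
tab 4 42.1
plate 1 48.2
plate 2 49.0
plate 3 48.8
plate 4 49.6
```

View pics/end_scene.png

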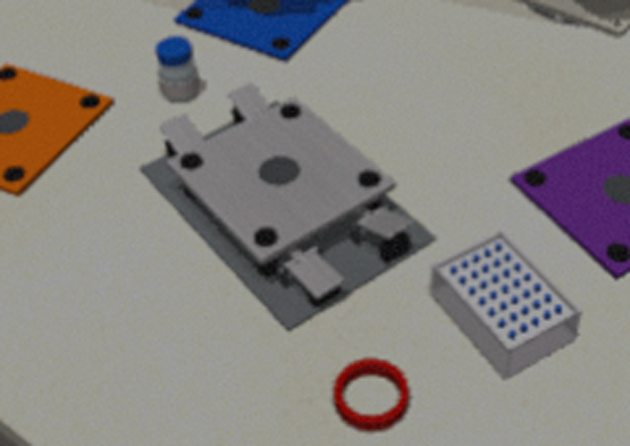

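The enlarged scene view shows shim 1 flat (tab near (315,273)). The other three tabs stand, at (380,222), (248,100) and (182,132). The plate is level and the bystanders haven't moved. Handing in.

```bash
python3 -c "
from station import *
print(hand_in())"
```

```text
the job is handed in; nothing more can be done
None
```

The far left corner (cap 1) was the one that rocked. I pressed its shim flat, the corner then held, and the job is handed in at about 13 s of the 56 s allowed.

- **Finding the corner:** Caps 3 and 4 stayed firm under 9 to 11 N. Cap 1 sank about 6.5 mm at 6.6 N. I did not press cap 2, because only one foot is springy and it was already found.
- **Shim 1:** I pressed its tab until it stopped, with the tip 32 mm above the bench and 24 N on it.
- **Second press:** Cap 1 held under 16 N, sinking only about 1.6 mm. That is slightly less than the 2 to 3 mm the description gives. I took it as resting on the shim, since the corner had sunk freely at 6.6 N before.
- **Last checks:** Camera depth put tab 1 at 32 mm and the other three tabs at 42 to 45 mm. The four readings on the plate's top were 48 to 50 mm, so it lies level within the noise. The jar, tape and tip box are within about 5 mm of where they were. The arm is clear of everything.
- **Not checked:** I did not re-measure the plate's sideways position; I only saw in the picture that it looks unmoved. In the last check I printed only the top two plate detections per camera, and those were the coloured look-alikes.

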